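Shift the wear-test gearbox into its far-left gear and bolt it

ROBOT

A 6-joint arm with a two-finger parallel gripper is mounted at the origin on a cart in front of the work surface, level with it; the furniture and walls round the work are solid. World frame = base frame: x ahead of the robot, y to its left, z up, the work surface at z = 0. Lengths are in m, angles in rad, forces in N, time in s.
With the tool pointing down it reaches from about 0.3 to 0.825 m from the base axis. Payload 5.4 kg.
Tool frame: the origin (TCP) lies at the very end of the fingers, on their centre line; the grasp point (between the pads) lies 19 mm behind it; z points along the fingers, y is the line along which they close (so a half turn about z gives the same grasp; the last joint's range is limited). The gripper opens to 92 mm and grips with 3 to 60 N. Pads are 20 mm wide; open, the fingers measure 128 mm over their backs; the gripper's body (75 mm by 189 mm) begins 69 mm behind the grasp point.
Start: joints at [-1.472, 0.158, 1.597, -0, 1.386, -0.21], TCP at [0.175, -0.548, 0.215] pointing down, gripper open.
Joint ranges: [-2.91, 2.91], [-0.94, 2.29], [0.18, 2.7], [-1.29, 4.43], [0.17, 2.64], [-3, 3]. Speed limits (rad/s): [2.57, 2.57, 3.14, 3.14, 3.14, 3.14].

INTERFACE

Orientations are given as a rotation vector (axis times angle).
In Python, from workcell import bot gives the robot as it stands. Calls block until the motion is done:
- bot.goto(position, orientation): joint-space move of the TCP to a pose.
- bot.line_to(position, rot=None, max_speed=0.15): straight line of the TCP; rot=None keeps the orientation; max_speed is the mean speed in m/s.
- bot.set_joints(angles): joint-space move.
- bot.set_gripper(opening, newtons=None): opening from 0.0 (shut) to 1.0 (fully open); newtons is the grip in N (None keeps the last); returns when the fingers have stopped.
- bot.hold(seconds).
- bot.inverse_kinematics(position, orientation): joint angles nearest the present ones, or None.
- bot.read_camera(name): name is "scene" or "top" or "wrist"; returns a dict with "pixels" (384x512x3 uint8, blue, green, red), "fx", "fy", "cx", "cy" (pixels), "R" (3x3) and "t" (3): a world point X has camera coordinates R X + t. Camera axes: x right, y down, z forward; pixel columns grow to the right and rows downward; lengths in m; the calibration is good to about 2 mm. A picture is of the moment at which its call begins. There is no depth.
A pose or a line that the arm cannot do raises bot.MotionError and nothing moves.
- bot.job_done(): hands the job in; it is judged then, once.
Readings, each from a call of its own:
- bot.current_clock(): time.
- bot.current_joints(): joint angles.
- bot.current_joint_vel(): joint speeds.
- bot.current_effort(): joint torques, N m.
- bot.current_ee_pos(): TCP position.
- bot.current_tool_rot(): TCP orientation.
- bot.current_contact_force(): force on the tool from outside, world axes, zero at the start.
- bot.current_ft_torque(): the same for the moment, N m.
- bot.current_opening(): opening from 0.0 (shut) to 1.0 (fully open).
- bot.current_grip_force(): force on a finger pad.
Only numpy, scipy, OpenCV 4.12 (cv2) and the standard library are available. Lean on these libraries where they do the work, as an engineer would, in place of code of your own. Each camera call takes 0.05 s, during which the arm holds its last target. There are 200 camera calls.

TASK

Put the bench gearbox into gear for the next wear run: push the ball-headed gear lever through the H-shaped gate into the far-left slot (far from the robot, on the left), fully home, and then push the small keeper bolt on the left of the gate fully shut by its upright pin, so that the bolt bars the leg behind the lever and it cannot jump out of gear. Only push, with the fingertips or the outside of the fingers: never take the knob or the pin between the fingers, and do not force them. Leave the oil bottle and the gear and rod samples standing round the gearbox where they are.

Things in the scene. Friction and masses are not known exactly. Their poses are not given: they have to be found in the camera images.
- drive: The gearbox unit, bolted down: grey gear case, motor on its right, steel test wheel in front. Origin on the bench right below the gear lever's pivot; x points to its far side (away from the robot), y to its left, z up; turned by up to 15 degrees. Gate plate: top 80 mm above the bench, x -37 to 37, y -35 to 51 mm. Motor's terminal box: 95 mm high, x -24 to 24, y -112 to -72 mm.
- gate_centre (a point): Centre of the H gate, on the gate plate's top. The H is a left and a right leg, 28 mm apart, each running from the near to the far side, joined by a cross channel in the middle (neutral line, x = 0). Channels are 13 mm wide for the 9 mm stem, with rounded corners. Each leg ends in a near and a far slot, 18 to 20 mm from the neutral line for the stem's axis.
- knob: The lever's black ball knob, 30 mm in diameter; origin at its centre, 105 mm from the lever's pivot, which is 35 mm above the bench. The centre is 140 mm above the bench when upright, 128 mm in the slots. At the start the lever stands anywhere in the right-hand leg, from near to far slot. About 2 N push it, it stays where it is left, and the gate's walls stop it.
- shift_along (a joint): Lever angle towards the far side, rad: 0 on the neutral line, about +0.39 home in a far slot, -0.39 in a near slot (the knob moves about 105 mm per rad). The lever crosses between the legs freely within 0.04 of 0; the rounded corners lead it in from up to about 0.09; farther off the gate may bar it.
- shift_across (a joint): Lever angle towards the left, rad: 0.30 to 0.34 in the left leg (0.34 against its wall), -0.30 to -0.34 in the right leg.
- slot_far_left (a point): Where the centre of the knob is when the lever stands home in the far-left slot (the wanted one): 40 mm to the far side and 31 mm to the left of the gate's centre, 47 mm above the gate plate.
- keeper (a joint): Travel of the keeper, m: 0 open, 0.021 shut against its stop. A flat steel slide bolt, 8 x 58 x 4 mm with a round tip, held by two staples on the gate plate left of the gate; it shuts towards the unit's right (-y) across the left leg, just on the near side of a lever home in the far-left slot. Starts at 0 to 0.005, takes 1 to 2 N, stays where it is left. Shut too early, it bars the slot.
- pin_mid (a point): Upright black pin at the left end of the keeper bolt, 13 mm thick at its head, 35 mm tall above the bolt; this point is on its axis in the head, 10 mm below the top and 110 mm above the bench. Open, it stands 10 mm to the far side and 73 mm to the left of the gate's centre; shut, 52 mm to the left. The staples are 89 mm above the bench, up to 45 mm left of the gate's centre.
- oil_bottle: Oil bottle, 42 mm wide, 109 mm tall, loose, in front of the motor; origin at the centre of its underside. Bystander.
- gear_sample: Gear wheel sample, 45 mm wide, 17 mm high, loose, in front of the unit; origin at the centre of its underside. Bystander.
- rod_sample: Turned rod sample, 18 mm thick, 42 mm tall, standing loose behind the unit; origin at the centre of its underside. Bystander.

How it is judged:
On the way:
1. the gear lever is home in the far-left slot (value of joint shift_along above 0.33 rad and value of joint shift_across above 0.22 rad), for 0.2 s.
At the end, for the whole second after the job is handed in: The lever stands home in the far-left slot (shift_along over 0.33 of 0.39 rad, shift_across over 0.22 rad), the keeper is shut behind it (over 17 of 21 mm), and oil bottle, gear and rod sample are within 20 mm of where they stood (all of step 1 and value of joint keeper above 0.017 m and distance of each of oil_bottle, gear_sample, rod_sample from where it was at the start of the episode below 0.02 m); the robot touches nothing.
It fails at once if the knob is taken between the fingers (distance between the grasp point and knob below 0.014 m).
It fails at once if the keeper's pin is taken between the fingers (contact force between the fingers and keeper above 0.5 N and horizontal distance between the grasp point and pin_mid below 0.006 m and z of the grasp point in the frame of pin_mid below 0.012 m).
It fails at once if the oil bottle or a sample is lifted, carried or knocked away by more than 20 mm (distance of any of oil_bottle, gear_sample, rod_sample from where it was at the start of the episode above 0.02 m).
It fails at once if the knob or the keeper is forced with more than 60 N (contact force between the fingers and knob above 60 N or contact force between the fingers and keeper above 60 N).
It also fails if it takes over 58 s, if anything falls off the work surface, if the arm or the gripper's body presses on something with over 40 N, if the wrist force passes 120 N, or if a joint passes its speed limit or range.

## Working session

There is one attempt and no reset: what is moved stays moved. The work goes in short steps, each a Python script; the robot and the scene stay as the last script left them, time stands still between calls to the robot, and variables do not carry over. Pictures are saved under pics/ and viewed, at most 10 in all, crops included, and the job is handed in when it is done.

```bash
mkdir -p pics; python3 - <<'E'
from workcell import bot
import cv2,numpy as np
for n in("scene","top"):
    c=bot.read_camera(n);cv2.imwrite(f"pics/{n}0.png",c["pixels"])
    print(n,c["fx"],c["cx"],c["cy"],np.round(c["R"],3).tolist(),np.round(c["t"],3), (-c["R"].T@c["t"]).round(3))
print(bot.current_clock(),bot.current_tool_rot())
E
```

```text
scene 386.6818508127368 257.72939626567324 189.222456819845 [[0.431, -0.902, 0.024], [-0.385, -0.208, -0.899], [0.816, 0.378, -0.437]] [-0.502  0.209  0.637] [-0.223 -0.65   0.479]
top 417.4512209761655 257.0414096071589 189.8181171764323 [[0.011, -1.0, -0.027], [-0.983, -0.006, -0.181], [0.181, 0.029, -0.983]] [-0.312  0.482  0.866] [ 0.32  -0.333  0.93 ]
0.1 [-3.10258833e+00 -4.82865339e-01 -1.53166198e-04]
```

View pics/scene0.png

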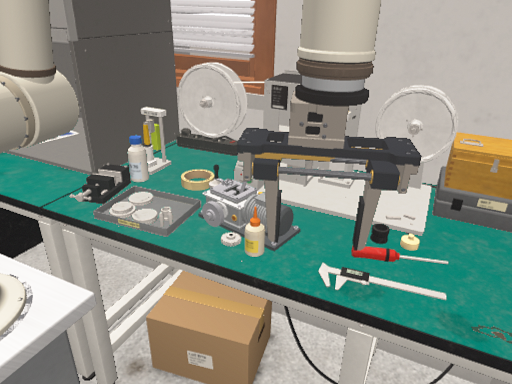

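View pics/top0.png

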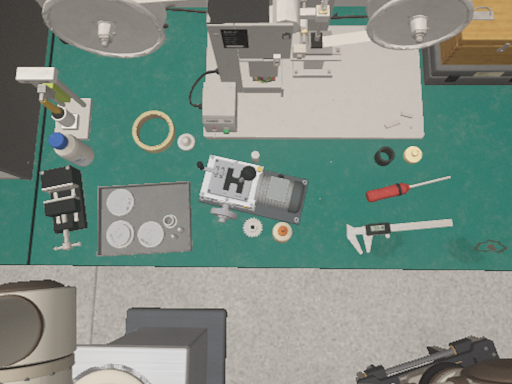

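The top view shows the gearbox at about (235,183), the knob at about (248,173) and the keeper pin at about (201,166). I'll enlarge that area.

```bash
python3 - <<'E'
import cv2
a=cv2.imread("pics/top0.png")[140:250,185:320]
cv2.imwrite("pics/topc.png",cv2.resize(a,None,fx=5.5,fy=5.4,interpolation=cv2.INTER_CUBIC))
E
```

```text
(no output)
```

View pics/topc.png

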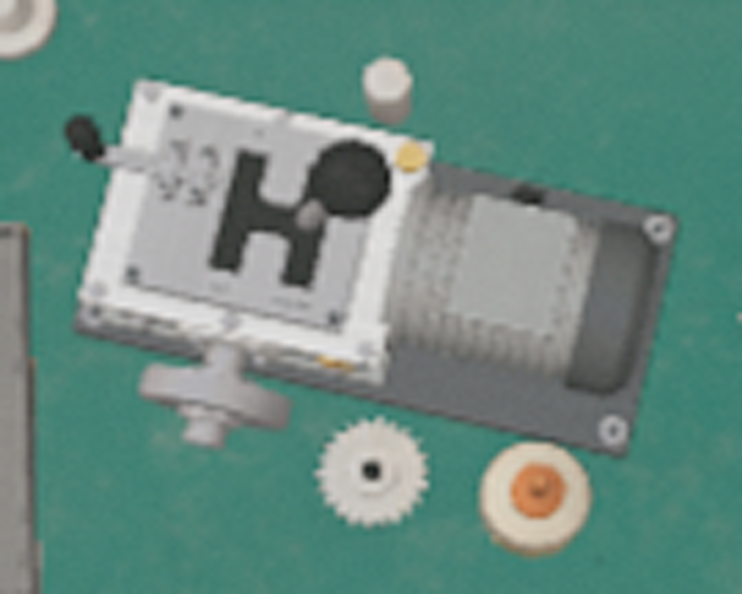

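The enlargement shows the H gate centred near (267,217) in the crop, with the knob at (348,178), so the lever is towards far-right. The pin head is at (80,132), the bottle at (535,495), the gear at (372,470) and the rod at (388,80). Next I compute rough positions and take a close wrist view.

```bash
cat > h.py <<'E'
from workcell import bot
import cv2,numpy as np
from scipy.spatial.transform import Rotation as Ro
def ray(c,p,z):
    p=np.asarray(p,float); R,t=np.array(c["R"]),np.array(c["t"])
    d=R.T@[(p[0]-c["cx"])/c["fx"],(p[1]-c["cy"])/c["fy"],1]; o=-R.T@t
    return o+d*(z-o[2])/d[2]
def proj(c,X):
    q=np.array(c["R"])@X+np.array(c["t"]); return np.array([c["fx"]*q[0]/q[2]+c["cx"],c["fy"]*q[1]/q[2]+c["cy"]])
def rot(yaw):  # tool down, tool x along world heading yaw, y = closing line
    return (Ro.from_euler('z',yaw)*Ro.from_euler('x',np.pi)).as_rotvec()
E
python3 - <<'E'
from h import *
c=bot.read_camera("top")
f=lambda u,v,z:ray(c,(185+u/5.5,140+v/5.4),z).round(4)
for n,a in dict(Ltop=(250,155,.08),Lbot=(222,268,.08),Rbot=(298,285,.08),LF=(170,97,.08),LN=(130,280,.08),RN=(342,328,.08),knob=(348,178,.132),pin=(80,132,.115),bottle=(540,490,.1),gear=(372,470,.017),rod=(388,75,.042),tbox=(520,260,.095)).items(): print(n,f(*a))
print(Ro.from_rotvec(bot.current_tool_rot()).as_matrix().round(2))
w=bot.read_camera("wrist");R=Ro.from_rotvec(bot.current_tool_rot()).as_matrix()
print("cam in tool",R.T@(-w["R"].T@w["t"]-bot.current_ee_pos()),"axis",R.T@w["R"].T[:,2], w["fx"])
E
```

```text
Ltop [ 0.5218 -0.2523  0.08  ]
Lbot [ 0.4771 -0.2427  0.08  ]
Rbot [ 0.4707 -0.2716  0.08  ]
LF [ 0.5449 -0.2211  0.08  ]
LN [ 0.4722 -0.208   0.08  ]
RN [ 0.4541 -0.2885  0.08  ]
knob [ 0.5011 -0.2925  0.132 ]
pin [ 0.522 -0.193  0.115]
bottle [ 0.3912 -0.362   0.1   ]
gear [ 0.4058 -0.298   0.017 ]
rod [ 0.5645 -0.3033  0.042 ]
tbox [ 0.4781 -0.3548  0.095 ]
[[ 0.95  0.3  -0.  ]
 [ 0.3  -0.95  0.  ]
 [ 0.   -0.   -1.  ]]
cam in tool [ 0.07608387  0.002189   -0.1681757 ] axis [-2.70334773e-01  5.36790521e-04  9.62766234e-01] 332.75969764947257
```

Yaw is about -12°, the gate centre is near (.497,-.262), and the knob is at about (+10,-29) mm in the unit frame. I'll close the gripper and look from above, with the TCP offset to the near side.

```bash
cat >> h.py <<'E'
Y=np.deg2rad(-12); C=np.array([.497,-.262])
def W(x,y,z): # unit mm -> world
    c,s=np.cos(Y),np.sin(Y); return np.array([C[0]+(c*x-s*y)/1e3,C[1]+(s*x+c*y)/1e3,z/1e3])
def U(p):
    d=(np.asarray(p)[:2]-C)*1e3; c,s=np.cos(Y),np.sin(Y); return np.array([c*d[0]+s*d[1],-s*d[0]+c*d[1]])
def look(name,fn,s=1):
    c=bot.read_camera(name); cv2.imwrite("pics/"+fn,c["pixels"]); return c
E
python3 - <<'E'
from h import *
p=bot.current_ee_pos(); bot.line_to([p[0],p[1],.27]); bot.set_gripper(0.0)
bot.goto(W(-60,0,270),rot(Y)); bot.hold(.2)
c=look("wrist","w1.png"); import pickle; pickle.dump(c,open("w1.pkl","wb"))
for n,a in dict(cen=(0,0,80),knob=(10,-29,134),pin=(10,73,120),tcp=(-60,0,270),pl=(37,51,80)).items(): print(n,proj(c,W(*a)).round())
print(bot.current_clock(),bot.current_contact_force(),bot.current_ee_pos())
E
```

```text
cen [253. 118.]
knob [285. 110.]
pin [174. 110.]
tcp [251. 247.]
pl [203.  81.]
3.7917 [0.15709546 0.44091878 0.59045084] [ 0.43808687 -0.2501119   0.26996538]
```

View pics/w1.png

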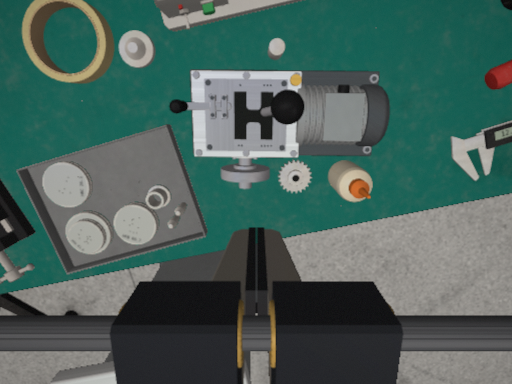

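The wrist view shows the unit square with the image. The H is at about columns 234–273, rows 92–139, the knob at (287,107) and the pin at (178,106). I'll measure these with dark masks.

```bash
python3 - <<'E'
from h import *
import pickle; c=pickle.load(open("w1.pkl","rb")); im=c["pixels"]; g=im.max(2)
def blob(th,x0,y0,x1,y1):
    m=(g[y0:y1,x0:x1]<th).astype(np.uint8); n,l,s,ce=cv2.connectedComponentsWithStats(m); k=1+s[1:,4].argmax(); return s[k]+[x0,y0,0,0,0],ce[k]+[x0,y0],s[k,4]
print("leftleg",blob(90,234,86,247,146)); print("H",blob(90,230,86,284,146)); print("knob",blob(60,268,86,310,130)); print("pin",blob(60,165,95,188,120))
s,ce,_=blob(90,234,86,247,146)
for y in (ce[1],s[1],s[1]+s[3]-1): print("leg",U(ray(c,(ce[0],y),.08)))
(k,r)=cv2.minEnclosingCircle(np.argwhere(g[86:130,272:310]<45)[:,::-1].astype(np.float32)); print(k,r,U(ray(c,(k[0]+272,k[1]+86),.134)))
print("pin",U(ray(c,blob(60,165,95,188,120)[1],.112)))
# plate/case edges
cv2.imwrite("pics/w1c.png",cv2.resize(im[60:190,160:310],None,fx=5,fy=4.6,interpolation=cv2.INTER_CUBIC))
E
```

```text
leftleg (array([234,  92,  13,  47, 553]), array([240.       , 114.5840868]), np.int32(553))
H (array([ 234,   91,   50,   48, 1516]), array([257.7025066 , 113.34234828]), np.int32(1516))
knob (array([268,  90,  36,  40, 996]), array([284.93072289, 107.12248996]), np.int32(996))
pin (array([170, 100,  18,  13, 192]), array([177.796875, 105.890625]), np.int32(192))
leg [ 3.9124012  13.65695014]
leg [26.51607667 13.32948488]
leg [-20.39074433  14.00903606]
(12.867972373962402, 20.159284591674805) 18.405302047729492 [ 13.07392823 -28.56647644]
pin [13.18437427 70.97876104]
```

View pics/w1c.png

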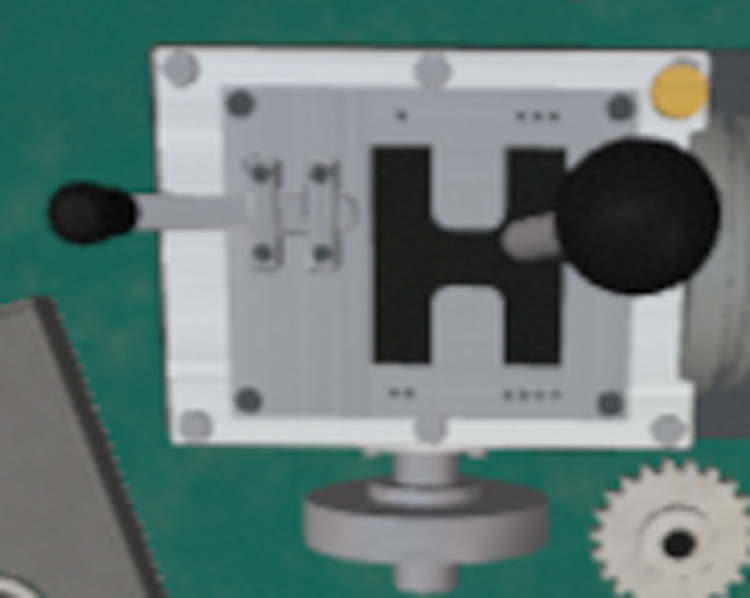

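The frame needs a +3 mm shift in x, and the knob is about 10 mm beyond neutral. First push: from the far side, back to the neutral line.

```bash
sed -i 's/C=np.array(\[.497,-.262\])/C=np.array([.4999,-.2629])/' h.py
cat >> h.py <<'E'
def F():
    f=np.array(bot.current_contact_force()); c,s=np.cos(Y),np.sin(Y); return np.array([c*f[0]+s*f[1],-s*f[0]+c*f[1],f[2]]).round(1)
def push(a,b,z,step=2,fmax=15,v=.04):
    """push in unit mm from a to b, stop when force rise exceeds fmax"""
    a,b=np.array(a,float),np.array(b,float); n=max(1,int(np.ceil(np.linalg.norm(b-a)/step))); f0=F()
    for i in range(1,n+1):
        q=a+(b-a)*i/n; bot.line_to(W(*q,z),max_speed=v); f=F()-f0; print(q.round(1),f)
        if np.linalg.norm(f)>fmax: break
    return q
def knob(fn):
    c=look("wrist",fn); g=c["pixels"].max(2); p=proj(c,W(0,0,135)).astype(int); x0,y0=p-[75,75]; x0=max(x0,0);y0=max(y0,0)
    m=(g[y0:p[1]+75,x0:p[0]+75]<48).astype(np.uint8); m=cv2.morphologyEx(m,cv2.MORPH_OPEN,cv2.getStructuringElement(2,(17,17)))
    n,l,s,ce=cv2.connectedComponentsWithStats(m)
    for k in range(1,n): print("blob",ce[k]+[x0,y0],s[k],U(ray(c,ce[k]+[x0,y0],.134)))
    return c
E
python3 - <<'E'
from h import *
bot.line_to(W(55,-29,230),rot(Y),.25); knob("k0.png")
bot.line_to(W(55,-29,118),max_speed=.2); bot.hold(.1)
push((55,-29),(40,-29),118,5); push((40,-29),(27,-29),118,2)
print(bot.current_clock())
E
```

```text
blob [255.97690941 248.85257549] [102  48  19  36 563] [  9.02824191 -31.0595877 ]
blob [191.45696466 306.61434511] [   0   98   96   52 4810] [-48.19414032  27.72675123]
blob [284.22431668 305.74740811] [ 127   98   23   52 1061] [-47.36243105 -56.75501552]
[ 50. -29.] [-0.8  0.3 -1. ]
[ 45. -29.] [ 0.   0.5 -1.7]
[ 40. -29.] [ 0.2  0.5 -0.1]
[ 38.1 -29. ] [-0.3  0.6 -0.3]
[ 36.3 -29. ] [-0.7 -0.4 -0.1]
[ 34.4 -29. ] [-0.4 -0.7 -1.5]
[ 32.6 -29. ] [ 0.2  0.2 -0.6]
[ 30.7 -29. ] [ 0.9 -0.9  0.3]
[ 28.9 -29. ] [0.5 0.  0.4]
[ 27. -29.] [ 0.6 -1.7  0.1]
7.8833
```

```bash
python3 - <<'E'
from h import *
bot.line_to(W(45,-29,118),max_speed=.2)
bot.line_to(W(45,-29,170),max_speed=.25)
bot.line_to(W(-60,-29,200),max_speed=.3); bot.hold(.1)
c=look("wrist","k1.png"); cv2.imwrite("pics/k1c.png",cv2.resize(c["pixels"][0:250,100:450],None,fx=2.2,fy=2.2))
print([proj(c,W(*a)).round().tolist() for a in [(0,0,80),(0,-31,135)]]); print(bot.current_clock())
knob("k1b.png")
E
```

```text
[[220.0, 123.0], [256.0, 128.0]]
9.1583
blob [252.88195303 122.85290482] [  94   49   47   44 1618] [  3.2499268  -28.60665832]
blob [206.63660477 123.0795756 ] [ 61  60  22  23 377] [3.09355512 3.12105353]
```

View pics/k1c.png

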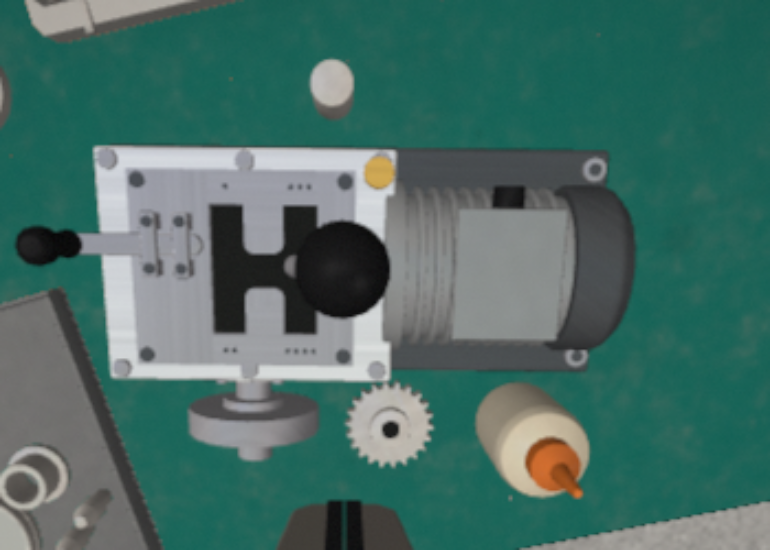

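The knob is now at x≈2–3 mm with the stem in line with the cross channel. Next: push left from the right side.

```bash
python3 - <<'E'
from h import *
bot.line_to(W(-40,-85,190),max_speed=.3); bot.line_to(W(1.5,-85,150),max_speed=.3); bot.line_to(W(1.5,-85,118),max_speed=.2); bot.hold(.1)
q=push((1.5,-85),(1.5,-10),118,5,8,.06)
q=push(q,(1.5,0),118,1.5,6,.04) if q[1]>-11 else q
print(bot.current_clock())
E
```

```text
[  1.5 -80. ] [ 0.5  0.2 -0.1]
[  1.5 -75. ] [ 0.4  0.1 -1.1]
[  1.5 -70. ] [ 0.1 -0.1 -0.7]
[  1.5 -65. ] [-1.   0.4 -1. ]
[  1.5 -60. ] [ 1.  -0.2 -1.6]
[  1.5 -55. ] [-0.4  0.1 -0.4]
[  1.5 -50. ] [-0.3 -1.3  0.5]
[  1.5 -45. ] [ 0.4 -1.5  0.1]
[  1.5 -40. ] [-0.5  0.3 -0.5]
[  1.5 -35. ] [ 0.  -0.1 -1.7]
[  1.5 -30. ] [-0.4  0.5 -0.8]
[  1.5 -25. ] [ 0.3  1.5 -2.5]
[  1.5 -20. ] [-0.1  0.5 -1.5]
[  1.5 -15. ] [-0.8  0.5 -0.5]
[  1.5 -10. ] [-0.8  0.5 -1.1]
[ 1.5 -8.6] [ 0.3 -0.6 -0.3]
[ 1.5 -7.1] [ 0.6 -0.8 -0.5]
[ 1.5 -5.7] [ 0.8 -1.6 -1.6]
[ 1.5 -4.3] [ 0.7 -1.7  0.7]
[ 1.5 -2.9] [ 0.9 -1.  -0.6]
[ 1.5 -1.4] [ 1.3 -2.1  0.5]
[1.5 0. ] [ 1.1 -1.4 -1. ]
15.8083
```

```bash
python3 - <<'E'
from h import *
bot.line_to(W(0,-15,118),max_speed=.2); bot.line_to(W(-5,-20,175),max_speed=.3); bot.line_to(W(-60,25,185),max_speed=.3); bot.hold(.1)
c=knob("k2.png"); cv2.imwrite("pics/k2c.png",cv2.resize(c["pixels"][0:250,100:450],None,fx=2.2,fy=2.2))
print([proj(c,W(*a)).round().tolist() for a in [(0,0,80),(0,31,135)]]); print(bot.current_clock())
E
```

```text
blob [252.42313546 122.41349569] [  11   43   48   52 1971] [ 4.24458374 25.1936031 ]
blob [296.44753747 124.37687366] [ 67  58  25  26 467] [ 2.99724318 -3.13328327]
[[285.0, 124.0], [243.0, 129.0]]
16.9417
```

View pics/k2c.png

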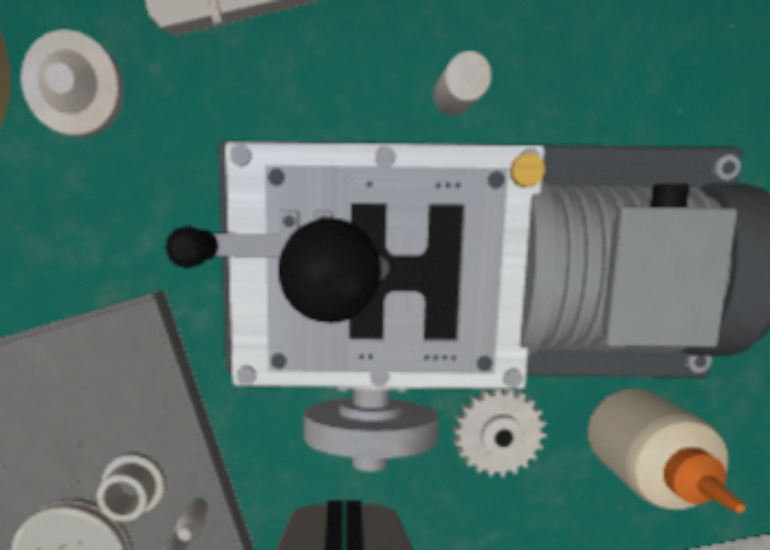

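The fingertips are thinner than I assumed: the knob stopped at y≈25 mm. I'll push it on to the wall, to about 32 mm, then push to the far side.

```bash
python3 - <<'E'
from h import *
bot.line_to(W(-10,-25,175),max_speed=.3); bot.line_to(W(2,-20,118),max_speed=.25); bot.hold(.1)
q=push((2,-20),(2,2),118,11,8,.08)
q=push(q,(2,12),118,1,4.5,.05)
bot.line_to(W(1,-10,118),max_speed=.2)
bot.line_to(W(-45,-5,165),max_speed=.3); bot.line_to(W(-45,31,118),max_speed=.25); bot.hold(.1); print("far")
q=push((-45,31),(-23,31),118,11,8,.08)
q=push(q,(8,31),118,4,8,.08)
if q[0]>7: q=push(q,(22,31),118,1.5,6,.05)
print(bot.current_clock())
E
```

```text
[ 2. -9.] [ 0.4 -0.2  0. ]
[2. 2.] [ 0.5 -0.2 -0.1]
[2. 3.] [0.3 0.2 0.1]
[2. 4.] [-0.7 -0.3 -0.1]
[2. 5.] [-0.7 -1.9 -1.4]
[2. 6.] [-0.5 -1.2  0.6]
[2. 7.] [-0.4 -1.1 -0.3]
[2. 8.] [-0.2 -1.4 -0.5]
[2. 9.] [ 0.  -0.9 -0.9]
[ 2. 10.] [-0.8 -2.7 -1.7]
[ 2. 11.] [-0.3 -3.5 -3.3]
far
[-34.  31.] [-0.4 -0.5  0.1]
[-23.  31.] [ 0.5 -0.3 -0.6]
[-19.1  31. ] [-0.4  0.4  0.5]
[-15.2  31. ] [-0.3  0.3  0.2]
[-11.4  31. ] [0.2 0.1 1.6]
[-7.5 31. ] [ 0.  -0.8  0.6]
[-3.6 31. ] [-0.3  0.2  0.9]
[ 0.2 31. ] [-0.4 -0.3  0.7]
[ 4.1 31. ] [-0.4 -0.2 -0.2]
[ 8. 31.] [-1.   0.3 -0.3]
[ 9.4 31. ] [-1.  -0.5  0.7]
[10.8 31. ] [-1.8 -0.4 -0.3]
[12.2 31. ] [-1.9 -1.7 -0.8]
[13.6 31. ] [-2.5 -1.5 -1.5]
[15. 31.] [-2.1 -0.8 -2. ]
[16.4 31. ] [-3.9 -1.2 -1.5]
[17.8 31. ] [-5.7 -1.5 -0.5]
[19.2 31. ] [-9.8 -1.8  1.3]
26.3167
```

The lever is up against the end of the far-left slot, where the force rises at knob x≈41. Now the keeper.

```bash
python3 - <<'E'
from h import *
bot.line_to(W(-5,31,118),max_speed=.2); bot.line_to(W(-10,50,165),max_speed=.3); bot.line_to(W(8,112,165),max_speed=.3); bot.hold(.1)
c=knob("k3.png")
bot.line_to(W(8,112,103),max_speed=.25); bot.hold(.1)
q=push((8,112),(92,)*0 or (8,92),103,10,8,.08)
q=push(q,(8,74),103,3,8,.06)
if q[1]<75: q=push(q,(8,62),103,1,6,.04)
bot.line_to(W(8,112,103),max_speed=.2); bot.line_to(W(8,112,165),max_speed=.3); bot.line_to(W(-60,60,190),max_speed=.3); bot.hold(.1)
c=knob("k4.png"); cv2.imwrite("pics/k4c.png",cv2.resize(c["pixels"][0:250,100:450],None,fx=2.2,fy=2.2))
print(bot.current_clock())
E
```

```text
blob [375.7884131  183.76259446] [   1    0   48   56 1588] [36.3028533  35.82230901]
blob [403.40636042 212.40636042] [ 43  39  19  20 283] [17.74295991 16.65028764]
blob [367.21165049 299.29223301] [   0  118   41   32 1030] [-44.5032898   33.82736404]
[  8. 102.] [-1.6  0.   0.4]
[ 8. 92.] [-1.1 -0.2 -0.2]
[ 8. 89.] [ 0.9 -0.5  0.2]
[ 8. 86.] [ 0.8 -0.3  0. ]
[ 8. 83.] [-0.3  0.9  0.1]
[ 8. 80.] [ 0.1 -0.4  0.4]
[ 8. 77.] [0.8 0.6 0.3]
[ 8. 74.] [ 0.6  1.9 -0.2]
[ 8. 73.] [-1.1  2.6  1.9]
[ 8. 72.] [-1.   6.4  2.9]
blob [294.46606705  66.86672118] [   4    0   45   33 1223] [37.81096892 34.12600189]
blob [339.37967914 123.81550802] [ 59  60  22  23 374] [2.74982411 3.54625881]
blob [311.36363636 125.3553719 ] [ 34  64  18  18 242] [ 1.76376672 21.89804044]
31.7833
```

View pics/k4c.png

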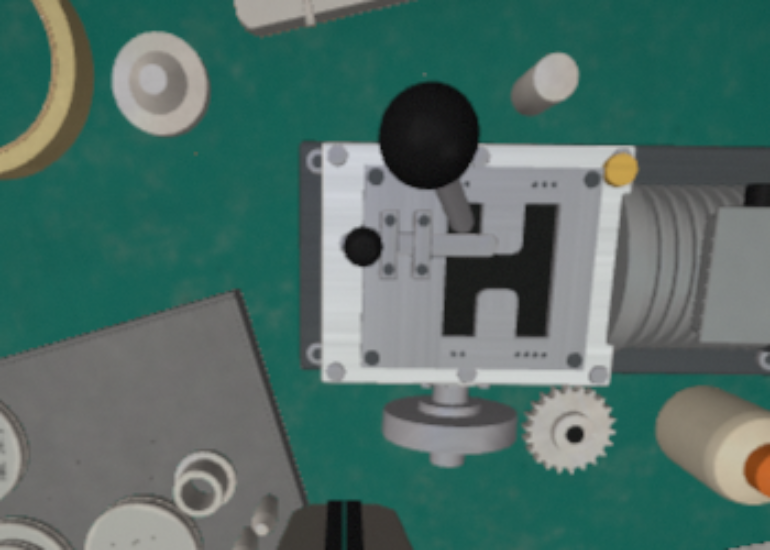

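The picture shows the lever in the far-left slot, the bolt across the left leg behind it, and the samples undisturbed. I'll measure the pin travel numerically.

```bash
python3 - <<'E'
from h import *
c=look("wrist","k5.png"); t=look("top","t5.png"); import pickle
w1=pickle.load(open("w1.pkl","rb"))
print("pin now",U(ray(c,(100+362/2.2,246/2.2),.119)),"bolt tip",U(ray(c,(100+497/2.2,245/2.2),.085)))
print("tip before",U(ray(w1,(160+357/5,60+213/4.6),.085)),"pin before",U(ray(w1,(160+78/5,60+212/4.6),.119)))
print("leg edges now",[U(ray(c,(100+u/2.2,300/2.2),.08))[1] for u in (443,475)])
E
```

```text
pin now [10.12463376 52.58178426] bolt tip [9.45130037 3.05706178]
tip before [ 9.34818018 22.40775052] pin before [10.0708477  71.72114088]
leg edges now [np.float64(21.122523870875142), np.float64(9.134173123414008)]
```

```bash
python3 -c "
from h import *
print(bot.job_done(), bot.current_clock())"
```

```text
the job is handed in; nothing more can be done
the job is handed in; nothing more can be done
```

The job is handed in at about 32 s of the 58 s: the lever is home in the far-left slot, the keeper is shut behind it (pin measured about 20 of 21 mm along), and the bottle and samples looked undisturbed; no verdict was returned.

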